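# Free-spin check of a bench centrifuge rotor

## Robot

A 6-joint arm with a two-finger parallel gripper is mounted at the origin on the work surface. World frame = base frame: x ahead of the robot, y to its left, z up, the work surface at z = 0. Lengths are in mm, angles in rad, forces in N, time in s.
With the tool pointing down it reaches from about 375 to 975 mm from the base axis. Payload 3.8 kg.
Tool frame: the origin (TCP) lies at the very end of the fingers, on their centre line; the grasp point (between the pads) lies 19 mm behind it; z points along the fingers, y is the direction in which the jaws open and shut (so a half turn about z gives the same grasp; the last joint's range is limited). The gripper opens to 88 mm and grips with 3 to 60 N. Pads are 18 mm wide; open, the fingers measure 123 mm over their backs; the gripper's body (75 mm by 187 mm) begins 45 mm behind the grasp point.
Start: joints at [1.302, 0.264, 1.604, -0, 1.274, -0.037], TCP at [155.066, 656.942, 238.706] pointing down, gripper open.
Joint ranges: [-2.63, 2.63], [-0.94, 2.18], [0.31, 2.57], [-1.31, 4.45], [0, 2.66], [-2.55, 2.55]. Speed limits (rad/s): [2.57, 2.57, 3.14, 3.14, 3.14, 3.14].

## Interface

Orientations are given as a 3x3 rotation matrix whose columns are the frame's x, y, z axes.
In Python, from station import robot, camera, camera_params, trace, tip_of gives the robot as it stands. The module is installed in compiled form; this text tells all that it offers.
- The arm moves only by the shell command python3 -m pendant 'ROWS'. ROWS is JSON, a list of rows, each a list of 7 numbers: the turn, a rotation vector about the tool's x, y, z in rad, then the shift along the tool's x, y, z in m, then the gripper's target within -1 to 1 (shut at 1, half-way at 0, fully open at -1). In form: [[ax, ay, az, tx, ty, tz, jaw], ...]. A call has 1 to 12 rows; each row shifts and turns the commanded pose from where the row before left it, along the tool's axes as they then stand; what a row does not reach is not made up. A row lasts 1/8 s, in which the tool goes at most 62.5 mm and 10.7 degrees, less where a joint would pass 70% of its speed; a pose out of reach is approached as far as the arm can. A call is refused whole if a number of a shift passes 0.0625 or a number of a turn 0.188, either way. A call with a gripper value outside its range is refused whole. The fingers move at their own pace and stop on an object; the grip force is fixed at half the most. Time passes only in rows, so rows that do not move let the fingers close. It gives the time, the measured TCP pose, the force and the opening at its end, in the units of the state.
- robot.state(): the state, without advancing time (a new reading comes with each control period).
- camera(name): name is "scene" or "top" or "wrist"; returns (picture, depth): 384x512x3 uint8, red, green, blue; 384x512 float32, mm along the optical axis (not along the pixel's ray), 0 where there is no reading.
- camera_params(name): a dict with "K" (3x3 intrinsics, pixels), "extrinsics" (4x4, takes a point from world to camera coordinates). Camera axes: x right, y down, z forward; pixel columns grow to the right and rows downward; lengths in mm; the calibration is good to about 2 mm. A picture is of the moment at which its call begins: read the wrist's pose just before it. camera_params takes no time and is no camera call; for the wrist camera it gives the pose at the moment of the call.
- robot.sign_off(): hands the job in, once; it reports no verdict.
Trained networks look in the newest picture that a camera, given by its name, has taken for a name from the list of things; names that differ only in an ending like _2 or _b are one class to them, and where a whole thing is asked for, a point or a joint stands for the part that bears it (a point fixed in the world has none). Each returns a list of dicts, best first, with "confidence" (0 to 1); they miss things now and then, are a little off and sometimes report something else, mostly with a low value. They report only what shows in the picture. A call takes as long as a camera call.
- trace(label, camera): "mask" (384x512 bool, what is visible of it).
- tip_of(label, camera): "location" ([x, y, z] in mm, in the coordinates of the camera as it stood for that picture, good to about 4 mm: a listed point, or the origin of a listed thing).
The state is a dict: "time": time; "joints": joint angles; "qvel": joint speeds; "joint_efforts": joint torques, N m; "tcp_pos": TCP position; "orientation": TCP orientation; "wrist_force": force on the tool from outside, world axes, zero at the start; "torque": the same for the moment, N m; "grip_width": opening from 0.0 (shut) to 1.0 (fully open).
Only numpy, scipy, OpenCV 4.12 (cv2) and the standard library are available. Lean on these libraries where they do the work, as an engineer would, in place of code of your own. Each camera call takes 0.05 s, during which the arm holds its last target. There are 200 camera calls.

## Task

Before the bench centrifuge is used, check that its two-arm rotor turns freely: reach into the open bowl from above and give an arm of the rotor a push, either way round, so that the rotor turns at least a third of a turn in all from where it stood and is then still spinning by itself, with nothing touching it. Then keep clear and let it come to rest. Leave the round drum rotor of the smaller centrifuge unturned.

Things in the scene. Friction and masses are not known exactly. Their poses are not given: they have to be found in the camera images.
- centrifuge: White round housing of the bench centrifuge, 236 mm across, rim 122 mm above the bench, grey control panel on its own -x side (turned up to 80 degrees either way). Origin: centre of its underside, on the spin axis. Its open bowl has inner radius 106 mm and its floor 86 mm above the bench, so fingers can dip in beside a rotor arm about 60 mm from the axis. It does not move.
- rotor_hub (a point): The rotor: a level bare aluminium bar in the bowl, 176 mm long, turning about its middle. Point on the spin axis at arm-top height (124 mm above the bench); turns with the rotor, its x axis along the bar (arms at +x and -x). Bar 16 mm wide, 18 mm high, with a cross-piece 40 mm wide at each end (73 to 88 mm from the axis). Hub 44 mm across; its nut, 24 mm across, stands 14 mm above the arms.
- rotor (a joint): Turn angle of the two-arm rotor about its vertical axis, rad, counter-clockwise from above positive, within 0.15 of 0 at the start; it counts on without limit both ways. The rotor weighs about 0.45 kg, has light bearing friction, coasts for a second or more when pushed and stops by itself.
- drum (a joint): Turn angle (rad) of the round grey drum rotor, 100 mm across with six tube holes and a small black knob, in the smaller round white centrifuge (150 mm across, 102 mm high) standing on the other side of the bench. It is a bystander, 0 at the start, and must stay unturned.

How it is judged (in metres and radians):
On the way:
1. the two-arm rotor has turned more than about 100 degrees and is spinning by itself, touched by nothing ((value of joint rotor above 1.75 rad or value of joint rotor below -1.75 rad) and (velocity of joint rotor above 0.4 rad/s or velocity of joint rotor below -0.4 rad/s) and contact force between rotor and anything else below 0.05 N), for 0.2 s.
At the end, for the whole second after the job is handed in: The two-arm rotor, having spun by itself, is at rest again (slower than 0.1 rad/s) at any angle; the drum rotor of the smaller centrifuge is within 0.2 rad of where it was (velocity of joint rotor between -0.1 and 0.1 rad/s and value of joint drum between -0.2 and 0.2 rad); the robot touches nothing.
It fails at once if the drum rotor of the smaller centrifuge is turned by more than 0.2 rad (value of joint drum above 0.2 rad or value of joint drum below -0.2 rad).
It also fails if it takes over 29 s, if anything falls off the work surface, if the arm or the gripper's body presses on something with over 40 N, if the wrist force passes 120 N, or if a joint passes its speed limit or range.

## Working session

There is one attempt and no reset: what is moved stays moved. The work goes in short steps, Python scripts to look and compute and a shell command to move; the robot and the scene stay as the last step left them, time stands still between calls to the robot, and variables do not carry over. Pictures are saved under pics/ and viewed, about 8 in all and at most 12, crops included, and the job is handed in when it is done.

```bash
mkdir -p pics; cat > h.py <<'E'
import numpy as np,cv2
from station import robot,camera,camera_params,trace,tip_of
def world(p,name):
    E=np.array(camera_params(name)["extrinsics"]);return (np.linalg.inv(E)@np.r_[p,1])[:3]
def cloud(d,name):
    P=camera_params(name);K=np.array(P["K"]);v,u=np.indices(d.shape)
    c=np.stack([(u-K[0,2])/K[0,0]*d,(v-K[1,2])/K[1,1]*d,d,np.ones_like(d)],-1)
    return (c@np.linalg.inv(np.array(P["extrinsics"])).T)[...,:3]
def save(n,im): cv2.imwrite("pics/"+n,np.ascontiguousarray(im[...,::-1]))
E
python3 - <<'E'
from h import *
for n in ["top","scene"]:
    im,d=camera(n);save(n+"0.png",im);c=cloud(d,n)
    for l in ["centrifuge","rotor_hub","drum"]:
        for r in tip_of(l,n)[:2]: print(n,l,round(r["confidence"],2),world(r["location"],n).round(1))
    for r in trace("rotor_hub",n)[:1]:
        m=r["mask"]&(d>0);p=c[m];p=p[(p[:,2]>112)&(p[:,2]<145)];print(r["confidence"],m.sum(),p.mean(0).round(1))
        q=p[:,:2]-p[:,:2].mean(0);w,V=np.linalg.eigh(q.T@q);print(V[:,1],np.degrees(np.arctan2(V[1,1],V[0,1])),(q@V[:,1]).min(),(q@V[:,1]).max())
s=robot.state();print(s["time"],s["tcp_pos"],np.round(s["orientation"],3))
E
```

```text
top centrifuge 0.7 [ 519.7 -216.7    3.3]
top rotor_hub 0.67 [ 520.4 -213.9  123.7]Traceback (most recent call last):
  File "<stdin>", line 5, in <module>
ValueError: it knows: centrifuge, rotor_hub
```

View pics/top0.png

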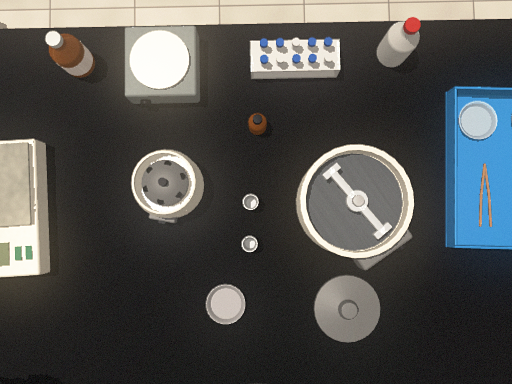

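The top view shows the big centrifuge at about pixel (357,201) with bar ends at (332,173) and (383,231). The drum centrifuge is at (166,183). Next: bar angle and obstacle heights.

```bash
python3 - <<'E'
from h import *
im,d=camera("top");c=cloud(d,"top")
r=trace("rotor_hub","top")[0]["mask"]
h=world(tip_of("rotor_hub","top")[0]["location"],"top");print(h)
K=c[...,2];R=np.hypot(c[...,0]-h[0],c[...,1]-h[1])
m=(d>0)&(K>110)&(K<145)&(R<97);p=c[m];print(m.sum(),(r&m).sum(),r.sum())
print("mask mean",p.mean(0));q=p[:,:2]-p[:,:2].mean(0);w,V=np.linalg.eigh(q.T@q);a=V[:,1]
print("bar deg",np.degrees(np.arctan2(a[1],a[0])),(q@a).min(),(q@a).max(),(q@V[:,0]).min(),(q@V[:,0]).max())
m=(d>0)&(K>115)&(K<130)&(R>100)&(R<125);p=c[m];print("rim",cv2.minEnclosingCircle(p[:,:2].astype(np.float32)))
print("max z scene",K[d>0].max(), [ (c[v,u].round()) for u,v in [(400,45),(70,55),(345,307),(294,50),(162,60),(258,122)]])
s=robot.state();print(s["time"],s["tcp_pos"],np.round(s["orientation"],3))
E
```

```text
[ 520.64889651 -212.8878325   121.75815332]
1109 1105 1211
mask mean [ 516.76828245 -213.56067158  124.15372623]
bar deg -141.07668661151712 -88.37151259554877 87.81498452471313 -20.7334579553052 23.149327426577468
rim ((518.0166015625, -214.39678955078125), 117.92134857177734)
max z scene 174.4129880710916 [array([ 845., -317.,  120.]), array([840., 383., 114.]), array([ 288., -197.,   37.]), array([859., -97.,  64.]), array([837., 194.,  79.]), array([693., -14.,  87.])]
0.3 [155.00564315 656.73252335 238.23105158] [[-0.973  0.23  -0.   ]
 [ 0.23   0.973 -0.001]
 [ 0.    -0.001 -1.   ]]
```

```bash
python3 -m pendant '[[0,0,0.188,0,0,-0.005,1],[0,0,0.188,0,0,-0.005,1],[0,0,0.188,0,0,-0.005,1],[0,0,0.188,0,0,-0.005,1],[0,0,0.188,0,0,-0.005,1],[0,0,0.188,0,0,-0.005,1],[0,0,0.188,0,0,-0.005,1],[0,0,0.188,0,0,-0.005,1],[0,0,0.188,0,0,-0.005,1],[0,0,0.188,0,0,-0.005,1]]'
python3 -m pendant '[[0,0,0,-0.03,0.045,0,1],[0,0,0,-0.03,0.045,0,1],[0,0,0,-0.03,0.045,0,1],[0,0,0,-0.03,0.045,0,1],[0,0,0,-0.03,0.045,0,1],[0,0,0,-0.03,0.045,0,1],[0,0,0,-0.03,0.045,0,1],[0,0,0,-0.03,0.045,0,1]]'
```

```text
time: 1.55
tcp_pos: [155.0, 656.9, 288.7]
orientation: [[0.516, 0.857, -0.0], [0.857, -0.516, -0.0], [-0.0, 0.0, -1.0]]
wrist_force: [1.7, 0.1, 0.7]
grip_width: 0.008
time: 2.55
tcp_pos: [342.4, 265.2, 289.0]
orientation: [[0.51, 0.86, 0.001], [0.86, -0.51, 0.0], [0.001, 0.001, -1.0]]
wrist_force: [0.0, -0.1, 0.5]
grip_width: 0.005
```

```bash
python3 -m pendant '[[0,0,0,-0.029,0.0445,0,1],[0,0,0,-0.029,0.0445,0,1],[0,0,0,-0.029,0.0445,0,1],[0,0,0,-0.029,0.0445,0,1],[0,0,0,-0.029,0.0445,0,1],[0,0,0,-0.029,0.0445,0,1],[0,0,0,-0.029,0.0445,0,1],[0,0,0,-0.029,0.0445,0,1],[0,0,0,-0.029,0.0445,0,1],[0,0,0,-0.029,0.0445,0,1],[0,0,0,0,0,0,1],[0,0,0,0,0,0,1]]'
python3 - <<'E'
from h import *
im,d=camera("wrist");save("w1.png",im)
print([(r["confidence"],world(r["location"],"wrist").round(1)) for r in tip_of("rotor_hub","wrist")])
c=cloud(d,"wrist");h=np.array([518,-214.])
m=(d>0)&(c[...,2]>115)&(c[...,2]<129)&(np.hypot(c[...,0]-h[0],c[...,1]-h[1])<95)
p=c[m][:,:2]-h;w,V=np.linalg.eigh(np.cov(p.T));print(m.sum(),p.mean(0),np.degrees(np.arctan2(V[1,1],V[0,1])))
P=camera_params("wrist");q=P["K"]@(P["extrinsics"][:3]@np.r_[robot.state()["tcp_pos"][:2],102,1]);print(q/q[2])
E
```

```text
time: 4.05
tcp_pos: [576.1, -209.5, 288.3]
orientation: [[0.511, 0.859, -0.001], [0.859, -0.511, 0.001], [0.0, -0.001, -1.0]]
wrist_force: [0.2, 1.0, 1.3]
grip_width: 0.006
[(0.57, array([ 521.5, -219.9,  124. ]))]
2974 [19.85889121 14.97370808] -140.91668176431872
[254.96936611 164.39216404   1.        ]
```

View pics/w1.png

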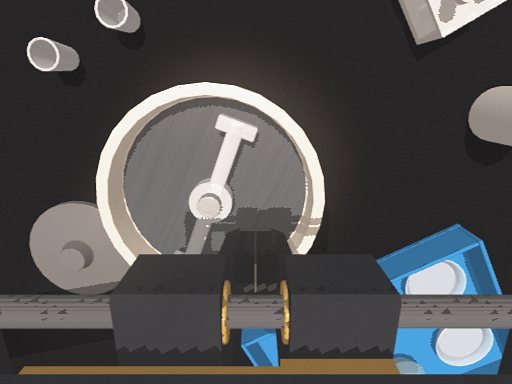

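The wrist view shows the bar running from the hub (210,200) to the cross-piece (236,127). The dip point projects to (255,164), in free bowl space right of the arm. I'll shift about 5 mm further away and dip.

```bash
python3 -m pendant '[[0,0,0,-0.003,0.003,0.03,1],[0,0,0,0,0,0.05,1],[0,0,0,0,0,0.05,1],[0,0,0,0,0,0.03,1],[0,0,0,0,0,0.015,1],[0,0,0,0,0,0.01,1],[0,0,0,0,0,0,1]]'
```

```text
time: 5.03
tcp_pos: [577.8, -213.7, 104.2]
orientation: [[0.51, 0.86, 0.001], [0.86, -0.51, -0.0], [0.0, 0.001, -1.0]]
wrist_force: [0.1, -0.3, 0.3]
grip_width: 0.006
```

```bash
python3 -m pendant '[[0,0,0,0.007,-0.013,0,1],[0,0,0,0.012,-0.022,0,1],[0,0,0,0.014,-0.026,0,1],[0,0,0,0,0,-0.06,1],[0,0,0,0,0,-0.06,1]]'
cat > ang.py <<'E'
from h import *
h=np.array([518,-214.])
im,d=camera("top");c=cloud(d,"top")
m=(d>0)&(c[...,2]>112)&(c[...,2]<145)&(np.hypot(c[...,0]-h[0],c[...,1]-h[1])<95)
p=c[m][:,:2];w,V=np.linalg.eigh(np.cov(p.T))
print(robot.state()["time"],m.sum(),p.mean(0).round(),w.round(),np.degrees(np.arctan2(V[1,1],V[0,1]))%180);import sys;save(sys.argv[1],im)
E
for i in 1 2 3 4; do python3 ang.py a$i.png; done
```

```text
time: 5.65
tcp_pos: [540.6, -153.1, 225.1]
orientation: [[0.51, 0.86, -0.001], [0.86, -0.51, 0.001], [-0.0, -0.001, -1.0]]
wrist_force: [1.4, -0.0, 0.8]
grip_width: 0.003
5.7 421 [ 466. -204.] [ 75. 723.] 158.12129882895977
5.75 451 [ 465. -214.] [ 85. 710.] 172.14500576235977
5.8 453 [ 467. -223.] [ 85. 696.] 4.813904229254035
5.85 447 [ 469. -233.] [ 80. 667.] 17.24065273826278
```

View pics/a4.png

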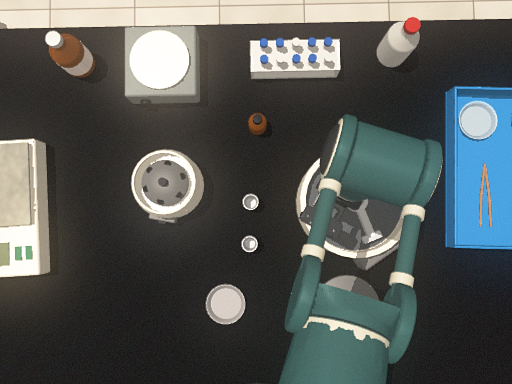

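The arm seen through the gap is turning at about 4.5 rad/s and has gone about 158° since the start, with the fingers clear. Moving aside and letting it coast.

```bash
python3 -m pendant '[[0,0,0,0,0,-0.04,1],[0,0,0,0.05,0,-0.02,1],[0,0,0,0.05,0,0,1],[0,0,0,0.05,0,0,1],[0,0,0,0.05,0,0,1],[0,0,0,0.03,0,0,1],[0,0,0,0,0,0,1],[0,0,0,0,0,0,1]]'
python3 ang.py b1.png;python3 ang.py b2.png
for i in 1 2 3; do python3 -m pendant '[[0,0,0,0,0,0,1],[0,0,0,0,0,0,1],[0,0,0,0,0,0,1],[0,0,0,0,0,0,1],[0,0,0,0,0,0,1],[0,0,0,0,0,0,1],[0,0,0,0,0,0,1],[0,0,0,0,0,0,1],[0,0,0,0,0,0,1],[0,0,0,0,0,0,1],[0,0,0,0,0,0,1],[0,0,0,0,0,0,1]]' | grep time; python3 ang.py c$i.png; done
```

```text
time: 6.85
tcp_pos: [658.3, 42.9, 282.0]
orientation: [[0.511, 0.86, -0.003], [0.86, -0.511, -0.001], [-0.002, -0.002, -1.0]]
wrist_force: [0.0, 0.1, 0.5]
grip_width: 0.002
6.9 1100 [ 517. -213.] [  92. 2726.] 11.903766662971577
6.95 1101 [ 517. -213.] [  91. 2710.] 17.538154242333064
time: 8.45
8.5 1064 [ 518. -214.] [  90. 2791.] 109.66877271559314
time: 10.0
10.05 1063 [ 518. -213.] [  90. 2804.] 112.84393286243801
time: 11.55
11.6 1063 [ 518. -214.] [  91. 2797.] 112.82671993203276
```

```bash
python3 - <<'E'
from h import *
s=robot.state();print(s["time"],s["wrist_force"],np.abs(s["qvel"]).max());robot.sign_off()
E
```

```text
11.6 [ 0.12073321 -0.75467391  0.41549757] 0.0015961908174525288
the job is handed in; nothing more can be done
```

View pics/c3.png

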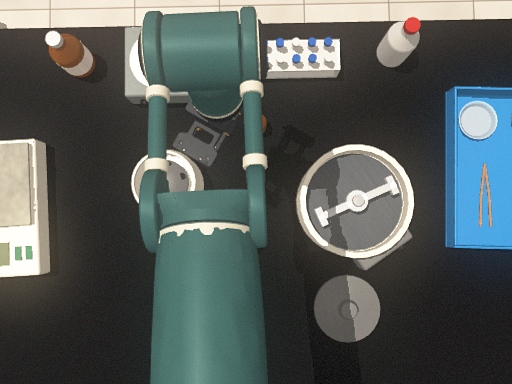

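I pushed one rotor arm counter-clockwise with the closed fingers, lifted clear at once and let the rotor coast. I handed the job in at 11.6 s.

- **Spin:** with the fingers clear, the camera saw the bar go from 119° to 158° past its start in 0.15 s, about 4.6 rad/s. About 1 s later it was still turning at about 2 rad/s, with the arm well away.
- **Rest:** the bar angle read 112.84° and then 112.83° in two pictures 1.55 s apart, so the rotor had stopped.
- **Robot:** it was still, with wrist force under 1 N and the fingers about 280 mm above the bench.
- **Drum:** I never went near it, and it looked unchanged in the picture taken just after the push. In the last picture the arm partly hides it, so I did not measure its final angle.

No check failed or disagreed with another.

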